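# Drift a slipped backing plate into line

### The arm

A 6-joint arm with a two-finger parallel gripper is mounted at the origin on a cart in front of the work surface, level with it; the furniture and walls round the work are solid. World frame = base frame: x ahead of the robot, y to its left, z up, the work surface at z = 0. Lengths are in m, angles in degrees, forces in N, time in s.
With the tool pointing down it reaches from about 0.4 to 0.825 m from the base axis. Payload 7 kg.
Tool frame: the origin (TCP) lies at the very end of the fingers, on their centre line; the grasp point (between the pads) lies 19 mm behind it (r.hold_point_z is the distance from the TCP to the grasp point, in m); z points along the fingers, y is the direction in which the jaws open and shut (so a half turn about z gives the same grasp; the last joint's range is limited). The gripper opens to 88 mm and grips with 3 to 60 N. Pads are 19 mm wide; open, the fingers measure 130 mm over their backs; the gripper's body (78 mm by 193 mm) begins 47 mm behind the grasp point.
Start: joints at [-58.321, 20.546, 0.682, 0, -70.136, -16.507], TCP at [0.177, -0.651, 0.205] pointing down, gripper open.
Joint ranges: [-176.03, 176.03], [-82.01, 121.73], [-58.28, 71.71], [-173.87, 95.51], [-174.79, -0.11], [-173.66, 173.66]. Speed limits (degrees/s): [136.94, 136.94, 172.46, 180, 180, 180].

### API

Orientations are given as [roll, pitch, yaw] about the fixed x, y, z axes, in that order (R = Rz(yaw) Ry(pitch) Rx(roll)).
In Python, from plant import r gives the robot as it stands. The module is installed in compiled form; this text tells all that it offers.
- The arm moves only by the shell command python3 -m inch 'ROWS' [FORCE]. ROWS is text: rows parted by semicolons, each of 7 numbers parted by spaces: the shift along the tool's x, y, z in m, then the turn, a rotation vector about the tool's x, y, z in rad, then the opening, from 0 (shut) to 1 (fully open). In form: tx ty tz ax ay az jaw; .... A call has 1 to 20 rows; each row shifts and turns the commanded pose from where the row before left it, along the tool's axes as they then stand; what a row does not reach is not made up. A row lasts 1/12 s, in which the tool goes at most 41.7 mm and 7.16 degrees, less where a joint would pass 70% of its speed; a pose out of reach is approached as far as the arm can. A call with a gripper value outside its range is refused whole. The fingers move at their own pace and stop on an object; FORCE is the grip in N (left out, the last holds). Time passes only in rows, so rows that do not move let the fingers close. It gives the time, the measured TCP pose, the force and the opening at its end, in the units of the state.
- r.get_state(): the state, without advancing time (a new reading comes with each control period).
- r.capture(name): name is "side" or "top" or "wrist"; returns the picture (480x640x3 uint8, red, green, blue); there is no depth.
- r.camera_params(name): a dict with "vfov" (degrees; the focal length in pixels is half the picture's height over the tangent of half this angle, whatever the lens; pixels are square), "cx", "cy" (the principal point, pixels), "R" (3x3) and "t" (3): a world point X has camera coordinates R X + t. Camera axes: x right, y down, z forward; pixel columns grow to the right and rows downward; lengths in m; the calibration is good to about 2 mm. A picture is of the moment at which its call begins: read the wrist's pose just before it. camera_params takes no time and is no camera call; for the wrist camera it gives the pose at the moment of the call.
- r.close_job(): hands the job in, once; it reports no verdict.
Trained networks look in the newest picture that a camera, given by its name, has taken for a name from the list of things; names that differ only in an ending like _2 or _b are one class to them, and where a whole thing is asked for, a point or a joint stands for the part that bears it (a point fixed in the world has none). Each returns a list of dicts, best first, with "p" (0 to 1); they miss things now and then, are a little off and sometimes report something else, mostly with a low value. They report only what shows in the picture. A call takes as long as a camera call.
- r.recognise(target, camera): "xy" ([column, row] in pixels, amid what is visible of it).
The state is a dict: "time_s": time; "joints": joint angles; "qd": joint speeds; "joint_torque": joint torques, N m; "tcp_pos": TCP position; "eef_rot": TCP orientation; "contact_force": force on the tool from outside, world axes, zero at the start; "moment": the same for the moment, N m; "gripper_width": finger opening in m.
Only numpy, scipy, OpenCV 4.12 (cv2) and the standard library are available. Lean on these libraries where they do the work, as an engineer would, in place of code of your own. Each camera call takes 0.05 s, during which the arm holds its last target.

### The job

Inside the bolted-down box fixture the backing plate has slipped to one side, so its hole no longer lies under the hole in the cover. Take the tapered drift out of its rack, feel with its tip through the cover's hole for the hole underneath, draw the backing plate into line and press the drift fully home, upright with its collar flat on the cover. Work gently: never bear on the work with more than about 3 kg (30 N), and leave the drift standing there.

Things in the scene. Friction and masses are not known exactly. Their poses are not given: they have to be found in the camera images.
- drift_head (a point): Centre of the square head of the loose steel drift (0.28 kg), which stands tip down in the rack at the start. z is its axis (up), x and y are square to the head's flats. Head 20 x 20 mm, 40 mm tall, from 20 mm below to 20 mm above this point, plus a 3 mm button on top; grip it across two flats. Below the head a round collar; the underside of the collar is 26 mm, the tip 72 mm below this point.
- drift_tip (a point): Centre of the blunt flat tip of the drift (diameter 8, at once 9.2 mm). Upward from here: a 28 mm taper from diameter 9.2 to 14 (ends 29 mm up), 8 mm of diameter 14 to 14.4, 5 mm widening to diameter 20.4, then 4 mm of that up to the collar 46 mm above the tip.
- drift_collar (a point): Centre of the underside of the drift's collar (diameter 34, 6 mm thick). Seated, it is level with fixture_hole. Feeling: with the tip at mid-hole, or off to a wrong side, it stands on solid backing plate; moved about 5 mm from mid-hole to the right side it drops in; then bring it back to mid-hole, the plate comes along.
- fixture_hole (a point): Centre of the round hole (diameter 22 mm) at the top face of the fixed box fixture's cover, 58 mm above the table. z is up, y the long way of the fixture. Cover 94 (x) x 134 (y) mm, 8 mm thick.
- fixture: The fixture; origin under the hole at table height, axes as fixture_hole. Hidden under the cover, its top 9 mm below the cover's top: a backing plate 9 mm thick with one hole of diameter 16 and empty space below. It slides level in x and y without turning, against about 4 N of friction, and stays where left. At the start its hole is 6 to 8 mm off to +x, -x, +y or -y, all as likely, and within 1 mm crosswise.
- rack: Fixed rack of the drift: foot 80 x 80 mm, four legs, and a 72 x 72 mm plate with a hole of diameter 23.5 mm in the middle; the drift's collar rests on its top, 62 mm above the table. Origin at the centre of the underside.

How it is judged (in metres and radians):
On the way, in this order (a step that is already met when the one before it is completed fails the run):
1. the drift has been lifted clear of its rack: tip above the rack's plate (height (world z) of drift_tip above 0.066 m), for 0.1 s.
2. the drift's tip has gone through the cover and the backing plate: 20 mm or more below the cover's top (z of drift_tip in the frame of fixture_hole below -0.02 m and horizontal distance between drift_tip and fixture_hole below 0.012 m), for 0.1 s.
At the end, for the whole second after the job is handed in: the drift stands released and at rest in the fixture's hole, its collar seated on the cover (gap under 1.5 mm, within 3 mm of the hole's centre, tilt under 0.06 rad), which is possible only with the backing plate drawn into line (z of drift_collar in the frame of fixture_hole below 0.0015 m and horizontal distance between drift_collar and fixture_hole below 0.003 m and angle between drift_head's own z axis and vertical below 0.06 rad and linear speed of drift below 0.01 m/s and angular speed of drift below 0.1 rad/s and contact force between the fingers and drift below 0.05 N); the robot touches nothing.
It fails at once if the drift is forced: more than 30 N between it and the fixture (contact force between drift and fixture above 30 N).
It fails at once if the drift is forced: more than 30 N between it and the backing plate (contact force between drift and backing_plate above 30 N).
It also fails if it takes over 56 s, if anything falls off the work surface, if the arm or the gripper's body presses on something with over 40 N, if the wrist force passes 120 N, or if a joint passes its speed limit or range.

## Working session

There is one attempt and no reset: what is moved stays moved. The work goes in short steps, Python scripts to look and compute and a shell command to move; the robot and the scene stay as the last step left them, time stands still between calls to the robot, and variables do not carry over. Pictures are saved under pics/ and viewed, and the job is handed in when it is done.

```bash
mkdir -p pics; ls
cat > h.py <<'E'
import numpy as np, cv2
from plant import r
def cap(cam,name):
    p=r.camera_params(cam); im=r.capture(cam); cv2.imwrite(f'pics/{name}.png',im[:,:,::-1]); return im,p
def ray(p,xy):
    f=240/np.tan(np.radians(p['vfov'])/2); R=np.array(p['R']);t=np.array(p['t'])
    d=R.T@np.array([(xy[0]-p['cx'])/f,(xy[1]-p['cy'])/f,1.]); return -R.T@t,d
def atz(p,xy,z):
    o,d=ray(p,xy); return o+d*(z-o[2])/d[2]
def proj(p,X):
    f=240/np.tan(np.radians(p['vfov'])/2); c=np.array(p['R'])@np.array(X)+np.array(p['t']); return c[:2]/c[2]*f+[p['cx'],p['cy']]
def tri(rays):
    A=np.zeros((3,3));b=np.zeros(3)
    for o,d in rays:
        d=d/np.linalg.norm(d);P=np.eye(3)-np.outer(d,d);A+=P;b+=P@o
    X=np.linalg.solve(A,b); return X
E
python3 - <<'E'
from h import *
print(r.get_state(), r.hold_point_z)
for c in ['side','top','wrist']:
    im,p=cap(c,c+'0'); print(c,p)
    for n in ['drift_head','drift_collar','fixture_hole','fixture','rack']:
        try: print(n,r.recognise(n,c)[:2])
        except Exception as e: print(n,e)
E
```

```text
pics
{'time_s': 0.0, 'joints': array([-5.83212397e+01,  2.05928289e+01,  6.33120831e-01, -2.01934507e-02,
       -7.01373419e+01, -1.65054739e+01]), 'qd': array([-0.00461541,  0.01033941,  0.02165472, -0.01699949, -0.04437644,
       -0.08315261]), 'joint_torque': array([-3.91808380e-04, -5.82709050e+01,  2.93055421e+01,  6.99737817e+00,
        6.98700955e-03, -1.62398596e-04]), 'tcp_pos': array([ 0.17648246, -0.6509591 ,  0.20430182]), 'eef_rot': array([ 1.79901556e+02, -9.37452587e-03, -1.64833583e+02]), 'contact_force': array([0.39013157, 0.89417056, 0.5519806 ]), 'moment': array([-0.01618615,  0.02377924, -0.04282159]), 'gripper_width': 0.08774561108023084} 0.0188
side {'vfov': 47.82086878108882, 'cx': 330.0169157159669, 'cy': 234.3482467759527, 'R': array([[ 9.95300193e-01, -9.68376237e-02, -3.35205639e-05],
       [-4.80369257e-02, -4.93424439e-01, -8.68461155e-01],
       [ 8.40831746e-02,  8.64381165e-01, -4.95757220e-01]]), 't': array([-0.49431875,  0.07550763,  0.87094891])}
drift_head [{'xy': [337.2, 282.8], 'p': 0.56}]
drift_collar [{'xy': [336.5, 279.5], 'p': 0.88}]
fix
[... 305 characters left out ...]
360566],
       [ 0.10354345, -0.01255201, -0.99454573]]), 't': array([-0.03458814,  0.51386656,  0.93331636])}
drift_head [{'xy': [392.9, 248.9], 'p': 0.74}]
drift_collar [{'xy': [389.0, 252.1], 'p': 0.78}]
fixture_hole [{'xy': [199.4, 259.4], 'p': 0.73}]
fixture [{'xy': [197.0, 258.7], 'p': 0.64}]
rack []
wrist {'vfov': 63.074261169627036, 'cx': 319.25713941181914, 'cy': 239.27042041392028, 'R': array([[-2.61490090e-01,  9.65205834e-01,  7.94455308e-04],
       [ 9.20423897e-01,  2.49109954e-01,  3.01270776e-01],
       [ 2.90590404e-01,  7.95105578e-02, -9.53538299e-01]]), 't': array([ 0.67565631, -0.03837991,  0.39170094])}
drift_head []
drift_collar []
fixture_hole []
fixture []
rack []
```

View pics/side0.png

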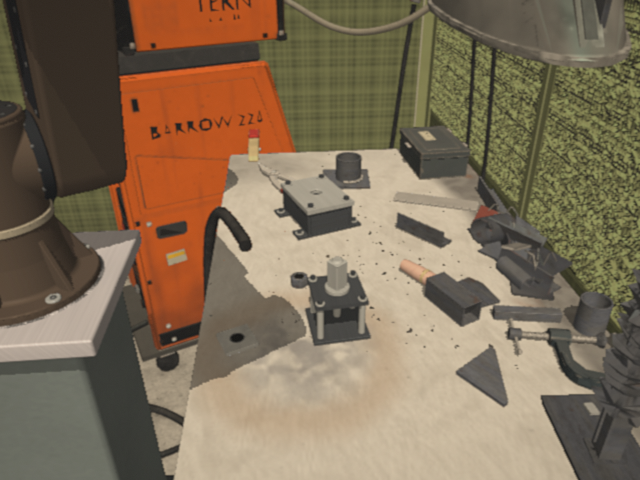

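View pics/top0.png

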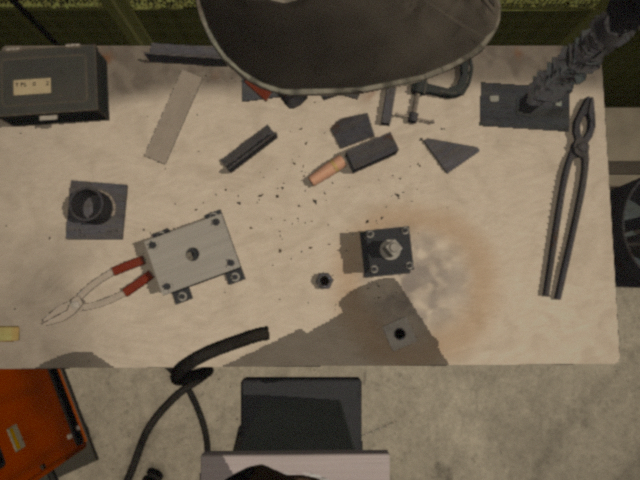

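The top view shows the fixture cover around (193,254), with its hole there, and the drift head in the rack around (392,247). The side view shows them at about (317,191) and (337,272). I'll zoom in to refine these.

Run:
```python
from h import *
t=cv2.imread('pics/top0.png'); s=cv2.imread('pics/side0.png')
def crop(i,x,y,w,h,k): return cv2.resize(i[y:y+h,x:x+w],(w*k,h*k),interpolation=cv2.INTER_CUBIC)
a=crop(t,135,200,110,100,4); b=crop(t,350,215,70,70,4)[:400]
c=crop(s,270,165,100,80,4); d=crop(s,295,245,85,100,3)
W=np.zeros((600,800,3),np.uint8)
W[:400-120,0:280]=b
W[300:600,0:255]=d
W[0:400-40,300:740]=a[:360]
cv2.imwrite('pics/crop0.png',W); cv2.imwrite('pics/crop1.png',c)
ps=r.camera_params('side');pt=r.camera_params('top')
print('hole top',atz(pt,(193,254),.058),'side',atz(ps,(317,191),.058))
X=tri([ray(pt,(392.5,246)),ray(ps,(337,259))]);print('head top',X)
```

```text
hole top [0.48380986 0.16372307 0.058     ] side [0.48835798 0.17068874 0.058     ]
head top [ 0.49081989 -0.15628773  0.11072093]
```

View pics/crop0.png

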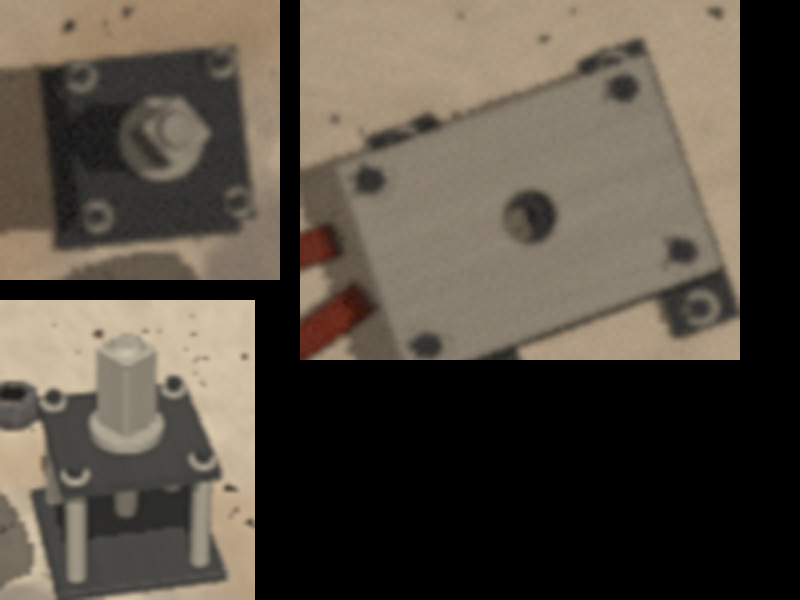

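View pics/crop1.png

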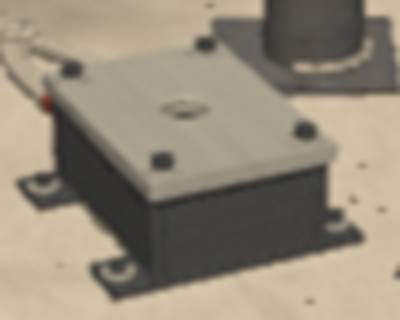

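```bash
cat >> h.py <<'E'
from scipy.spatial.transform import Rotation as Ro
def toolR(s): return Ro.from_euler('xyz',s['eef_rot'],degrees=True)
def plan(goal,yang=None):
    """goal TCP world; yang desired angle of tool y in deg. prints world->tool shift & turn to a vertical tool"""
    s=r.get_state();R=toolR(s)
    d=R.inv().apply(np.array(goal)-s['tcp_pos'])
    print('tcp',s['tcp_pos'].round(4),'rpy',s['eef_rot'].round(2),'shift tool',d.round(4))
    y=R.as_matrix()[:,1]; a=np.degrees(np.arctan2(y[1],y[0])); print('y ang',a)
    if yang is not None:
        a2=np.radians(a+((yang-a+90)%180-90)); yy=np.array([np.cos(a2),np.sin(a2),0]); z=np.array([0,0,-1.]); x=np.cross(yy,z)
        G=Ro.from_matrix(np.stack([x,yy,z],1)); print('rotvec tool',(R.inv()*G).as_rotvec().round(4),'shift in goal axes',G.inv().apply(np.array(goal)-s['tcp_pos']).round(4))
E
python3 - <<'E'
from h import *
s=r.get_state();p=r.camera_params('wrist');R=toolR(s)
c=-np.array(p['R']).T@p['t']
print('cam in tool',R.inv().apply(c-s['tcp_pos']),'axis',R.inv().apply(np.array(p['R'])[2]))
pt=r.camera_params('top');ps=r.camera_params('side')
print(atz(pt,(192.25,254),.058),atz(ps,(316,192.25),.058))
plan([.491,-.156,.24],135)
E
```

```text
cam in tool [ 0.08154019 -0.00096741 -0.17925828] axis [-3.01251910e-01  7.01022417e-04  9.53544333e-01]
[0.48381574 0.16494971 0.058     ] [0.48604886 0.16532874 0.058     ]
tcp [ 0.1766 -0.6515  0.2053] rpy [-180.      0.   -164.83] shift tool [-0.4331  0.3959 -0.0347]
y ang 105.17024272998253
rotvec tool [-0.      0.     -0.5206] shift in goal axes [-0.5726  0.1281 -0.0347]
```

```bash
python3 -m inch '0 0 -0.007 0 0 -0.104 1;0 0 -0.007 0 0 -0.104 1;0 0 -0.007 0 0 -0.104 1;0 0 -0.007 0 0 -0.104 1;0 0 -0.007 0 0 -0.104 1;-0.038 0.0085 0 0 0 0 1;-0.038 0.0085 0 0 0 0 1;-0.038 0.0085 0 0 0 0 1;-0.038 0.0085 0 0 0 0 1;-0.038 0.0085 0 0 0 0 1;-0.038 0.0085 0 0 0 0 1;-0.038 0.0085 0 0 0 0 1;-0.038 0.0085 0 0 0 0 1;-0.038 0.0085 0 0 0 0 1;-0.038 0.0085 0 0 0 0 1;-0.038 0.0085 0 0 0 0 1;-0.038 0.0085 0 0 0 0 1;-0.038 0.0085 0 0 0 0 1;-0.038 0.0085 0 0 0 0 1;-0.038 0.0085 0 0 0 0 1'
python3 - <<'E'
from h import *
im,p=cap('wrist','w1')
for n in ['drift_head','drift_collar']: print(r.recognise(n,'wrist')[:2])
plan([.491,-.156,.24],135)
print(proj(p,[.491,-.156,.108]),r.get_state()['joints'])
E
```

```text
time_s: 2.57
tcp_pos: [0.4905, -0.1565, 0.2408]
eef_rot: [-180.0, 0.0, -135.0]
contact_force: [0.8, -0.4, 0.3]
gripper_width: 0.0875
[{'xy': [315.7, 209.2], 'p': 0.91}]
[{'xy': [316.0, 209.3], 'p': 0.88}]
tcp [ 0.491  -0.1563  0.2402] rpy [ 180.      0.   -134.81] shift tool [-0.0002  0.0002  0.0002]
y ang 135.1935412640076
rotvec tool [0.     0.     0.0034] shift in goal axes [-0.0002  0.0002  0.0002]
[320.45904986 220.74631671] [ 4.19676831e+00  4.09128295e+00 -1.60128406e+01 -1.85677549e-03
 -6.98971542e+01 -4.90025888e+01]
```

View pics/w1.png

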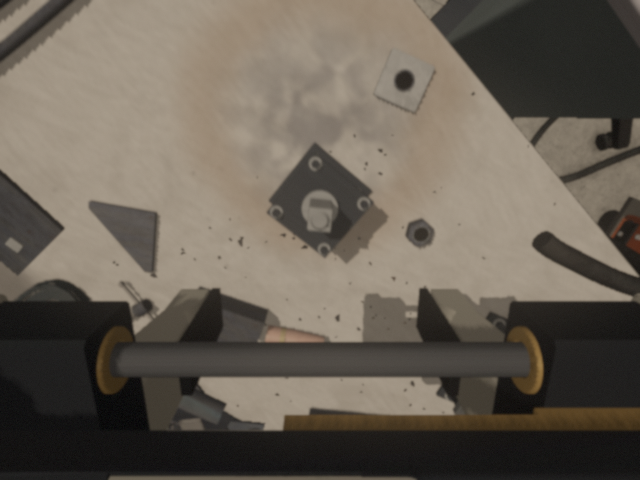

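Run:
```python
from h import *
i=cv2.imread('pics/w1.png')
cv2.imwrite('pics/w1c.png',cv2.resize(i[135:265,255:385],(780,600)[:1]*1+(600,) if 0 else (600,600),interpolation=cv2.INTER_CUBIC))
p=r.camera_params('wrist')
import itertools
for yaw in (40,45,50):
  c,s=np.cos(np.radians(yaw)),np.sin(np.radians(yaw))
  print(yaw,[proj(p,[.491+c*a-s*b,-.156+s*a+c*b,.108]).round(1) for a,b in((.01,.01),(.01,-.01),(-.01,-.01),(-.01,.01))])
```

```text
40 [array([331.4, 233. ]), array([307.4, 231. ]), array([309.4, 207.5]), array([333.8, 209.6])]
45 [array([332.5, 232.1]), array([308.4, 232. ]), array([308.3, 208.5]), array([332.8, 208.5])]
50 [array([333.5, 231. ]), array([309.5, 233. ]), array([307.3, 209.6]), array([331.7, 207.5])]
```

View pics/w1c.png

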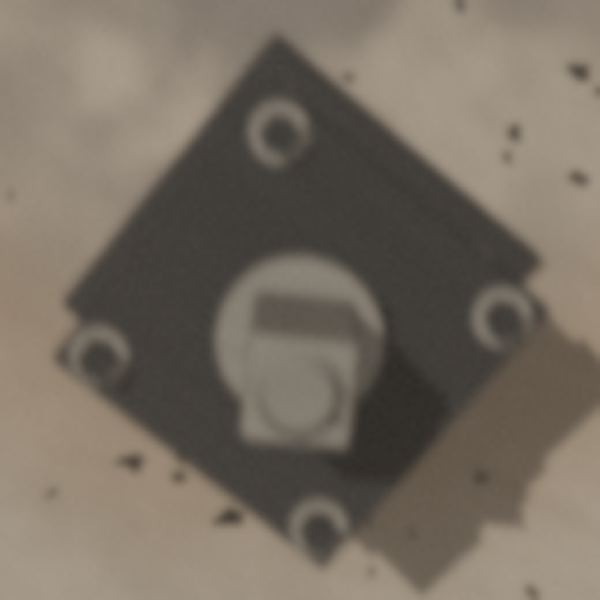

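The zoom shows the head-top corners at about (308.7,207), (332.4,210), (331,232) and (307,230). That puts the head centre at (319.8,219.7), rotated about 5° from the tool.

Run:
```python
from h import *
p=r.camera_params('wrist')
X=atz(p,(319.8,219.7),.108);print(X)
# grasp point at head centre z=.088 -> tcp z .069
plan([X[0],X[1],.0695],130)
```

```text
[ 0.49099653 -0.15682224  0.108     ]
tcp [ 0.491  -0.1563  0.2402] rpy [ 180.      0.   -134.81] shift tool [ 0.0004 -0.0004  0.1707]
y ang 135.1935412640076
rotvec tool [0.     0.     0.0906] shift in goal axes [ 0.0004 -0.0004  0.1707]
```

```bash
python3 -m inch '0.0004 -0.0004 0 0 0 0.09 1;0 0 0.035 0 0 0 1;0 0 0.035 0 0 0 1;0 0 0.035 0 0 0 1;0 0 0.03 0 0 0 1;0 0 0.02 0 0 0 1;0 0 0.008 0 0 0 1;0 0 0 0 0 0 1;0 0 0 0 0 0 0;0 0 0 0 0 0 0;0 0 0 0 0 0 0;0 0 0 0 0 0 0;0 0 0 0 0 0 0;0 0 0 0 0 0 0' 45
python3 - <<'E'
from h import *
s=r.get_state();print(s['gripper_width'],s['contact_force'],s['qd'].round(2),s['tcp_pos'],s['moment'])
E
```

```text
time_s: 3.88
tcp_pos: [0.4901, -0.159, 0.0778]
eef_rot: [-180.0, 0.0, -140.2]
contact_force: [0.3, 0.8, -0.3]
gripper_width: 0.0531
0.05305091067626331 [ 0.34387014  0.79295882 -0.26308545] [ 0.07  0.2  -0.25 -0.06  0.18  0.05] [ 0.49009426 -0.15895242  0.0778376 ] [0.02053708 0.03837727 0.05967831]
```

```bash
python3 -m inch '0 0 0 0 0 0 0;0 0 0 0 0 0 0;0 0 0 0 0 0 0;0 0 0 0 0 0 0;0 0 0 0 0 0 0;0 0 0 0 0 0 0;0 0 0 0 0 0 0;0 0 0 0 0 0 0'
python3 - <<'E'
from h import *
im,p=cap('wrist','w2'); s=r.get_state();print(s['gripper_width'],s['tcp_pos'],s['contact_force'])
E
```

```text
time_s: 4.55
tcp_pos: [0.4897, -0.159, 0.0772]
eef_rot: [180.0, -0.0, -140.2]
contact_force: [-1.2, 0.2, 0.3]
gripper_width: 0.0196
0.01981896524652574 [ 0.489667   -0.15898719  0.07719158] [0.232212   0.14488782 0.12750873]
```

View pics/w2.png

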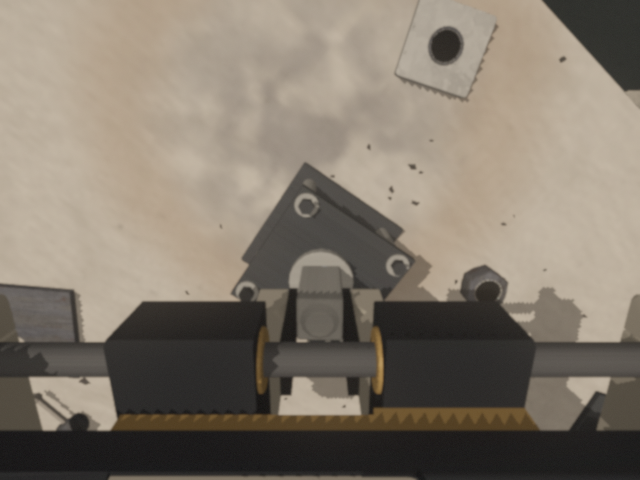

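```bash
python3 -m inch '0 0 -0.008 0 0 0 0;0 0 -0.02 0 0 0 0;0 0 -0.025 0 0 0 0;0 0 -0.025 0 0 0 0;0 0 -0.02 0 0 0 0;0 0 0 0 0 0 0;0 0 0 0 0 0 0;0 0 0 0 0 0 0'
python3 - <<'E'
from h import *
im,p=cap('wrist','w3'); s=r.get_state();print(s['gripper_width'],s['tcp_pos'],s['eef_rot'],s['contact_force'],s['moment'])
im,ps=cap('side','s3');im,pt=cap('top','t3')
for c in('side','top'):
  print(c,r.recognise('drift_tip',c)[:2],r.recognise('drift_collar',c)[:2],r.recognise('drift_head',c)[:2])
W=np.hstack([cv2.resize(cv2.imread('pics/s3.png')[150:330,270:400],(390,540)),cv2.resize(cv2.imread('pics/t3.png')[180:300,330:460],(400,540))]);cv2.imwrite('pics/c3.png',W)
E
```

```text
time_s: 5.27
tcp_pos: [0.4891, -0.1588, 0.1746]
eef_rot: [179.9, -0.0, -140.2]
contact_force: [0.4, 0.0, -2.9]
gripper_width: 0.0192
0.0193125854205426 [ 0.48884007 -0.15889348  0.17416516] [ 1.79909124e+02 -7.50186601e-02 -1.40210576e+02] [ 0.05864133 -0.11937482 -2.73973935] [ 0.03617728  0.03329109 -0.0336298 ]
side [{'xy': [337.0, 221.8], 'p': 0.68}] [{'xy': [334.6, 222.7], 'p': 0.79}] [{'xy': [334.8, 225.9], 'p': 0.66}, {'xy': [340.1, 308.3], 'p': 0.38}]
top [] [] []
```

View pics/c3.png

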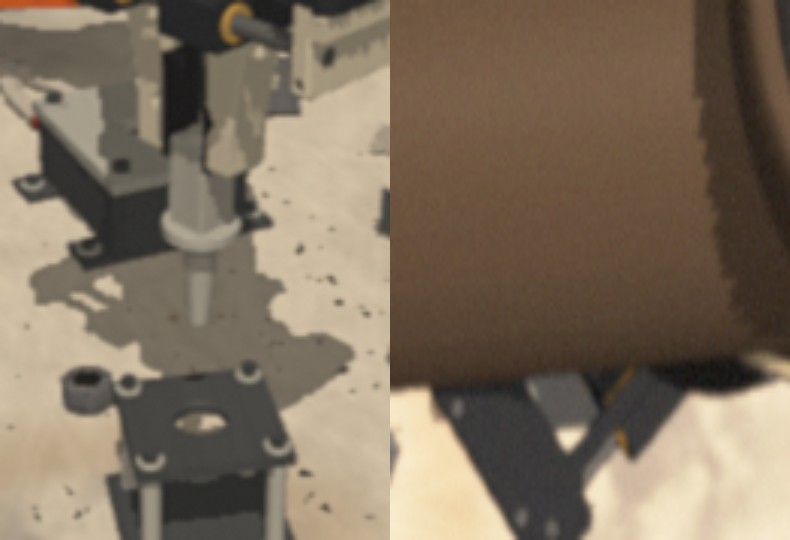

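View pics/w3.png

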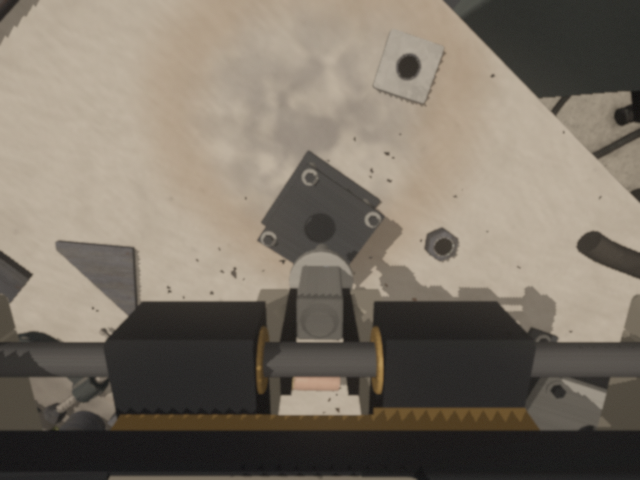

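The side view shows the drift hanging straight from the pads, with its tip at about pixel (337,258). In the wrist view the button is at (320.5,321). Next I'll work out the drift axis relative to the TCP.

Run:
```python
from h import *
s=r.get_state();p=r.camera_params('wrist');R=toolR(s)
for u,v,h in((320.5,320.5,.0338),):
  X=atz(p,(u,v),s['tcp_pos'][2]+h); print('button',X,R.inv().apply(X-s['tcp_pos']))
# rack hole in w3 at (320,228)
print('rackhole',atz(p,(320,228),.062))
ps=r.camera_params('side')
for n,x,y in(('tip',270+199/3,150+324/3),):
  o,d=ray(ps,(x,y)); k=(-.158-o[1])/d[1]; print(n,o+d*k)
# fixture hole target & plan
plan([.4855,.165,.174],130)
print(s['joints'])
```

```text
button [ 0.48972933 -0.15961434  0.20871714] [ 0.00039055 -0.00048246 -0.03380001]
rackhole [ 0.49078613 -0.15841601  0.062     ]
tip [ 0.48971709 -0.158       0.11343691]
tcp [ 0.4897 -0.159   0.1749] rpy [ 1.7998e+02 -3.0000e-02 -1.4019e+02] shift tool [-0.2042  0.2516  0.0009]
y ang 129.80803877465146
rotvec tool [ 0.0004 -0.0005 -0.0034] shift in goal axes [-0.205   0.2509  0.0009]
[ 3.88213012e+00  6.78225253e+00 -2.18181134e+01 -2.68408288e-03
 -6.14375223e+01 -5.40728011e+01]
```

```bash
python3 -m inch '0 0 0 0 0 0.114 0;0 0 0 0 0 0.114 0;0 0 0 0 0 0.114 0;-0.006 0.017 0 0 0 0 0;-0.012 0.034 0 0 0 0 0;-0.012 0.034 0 0 0 0 0;-0.012 0.034 0 0 0 0 0;-0.012 0.034 0 0 0 0 0;-0.012 0.034 0 0 0 0 0;-0.012 0.034 0 0 0 0 0;-0.012 0.034 0 0 0 0 0;-0.012 0.034 0 0 0 0 0;-0.006 0.017 0 0 0 0 0;0 0 0 0 0 0 0;0 0 0 0 0 0 0;0 0 0 0 0 0 0'
python3 - <<'E'
from h import *
im,p=cap('wrist','w4'); print(r.recognise('fixture_hole','wrist')[:2])
plan([.4855,.165,.174],110.2)
print(proj(p,[.4855,.165,.058]))
im=cv2.imread('pics/w4.png');cv2.imwrite('pics/w4c.png',cv2.resize(im[110:320,180:460],(800,600),interpolation=cv2.INTER_CUBIC))
E
```

```text
time_s: 7.05
tcp_pos: [0.4852, 0.1652, 0.175]
eef_rot: [-180.0, -0.0, -159.8]
contact_force: [1.1, -1.1, -2.7]
gripper_width: 0.0195
[{'xy': [323.1, 208.7], 'p': 0.98}]
tcp [0.4853 0.1646 0.1752] rpy [-1.7999e+02 -2.0000e-02 -1.5984e+02] shift tool [-0.0003  0.0003  0.0012]
y ang 110.16310563882135
rotvec tool [-0.0001 -0.0003 -0.0006] shift in goal axes [-0.0003  0.0003  0.0012]
[319.86909031 225.0698627 ]
```

View pics/w4c.png

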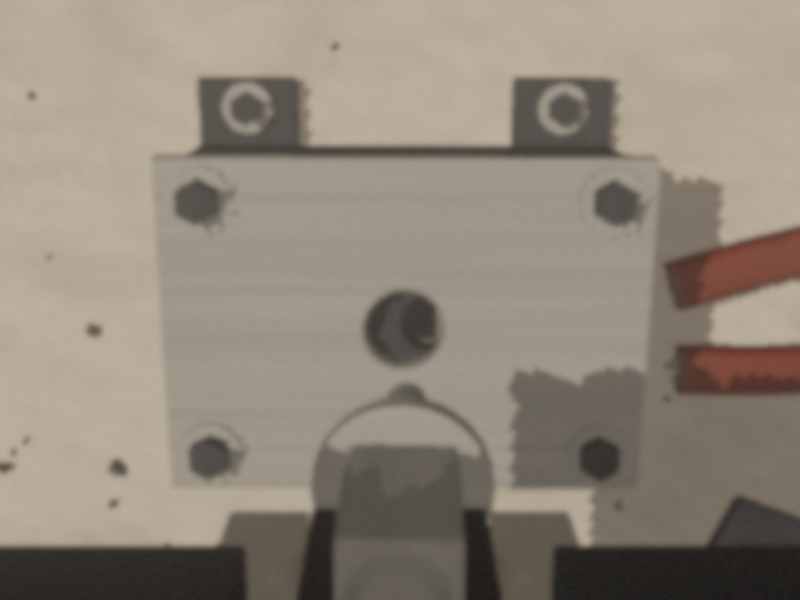

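Run:
```python
from h import *
p=r.camera_params('wrist');s=r.get_state();R=toolR(s);t=s['tcp_pos']
P=lambda a:(proj(p,t+R.apply(a))-[180,110])*2.857
print('tip c',P([0,0,.0615]),'tip top edge',P([.004,0,.0615]),P([.0046,0,.0605]))
print('collar top/front',P([.017,0,.0145]),P([.017,0,.0155-.006]),'L/R',P([0,.017,.0095]),P([0,-.017,.0095]))
q=np.array([.4855,.165,.058]);ex=R.apply([1,0,0]);ey=R.apply([0,1,0])
print('hole',[ (proj(p,q+.011*a)-[180,110])*2.857 for a in(ex,-ex,ey,-ey)])
im=cv2.imread('pics/w4.png');cv2.imwrite('pics/w4d.png',cv2.resize(im[195:275,275:370],(760,640)[0:1]+(600,) if 0 else (712,600),interpolation=cv2.INTER_CUBIC))
```

```text
tip c [401.47306388 392.53312376] tip top edge [401.48689668 375.797684  ] [401.50645504 374.62551762]
collar top/front [402.55496005 387.01074417] [402.69073396 395.87326577] L/R [495.42240051 483.68627509] [309.74125487 483.78135118]
hole [array([401.81203547, 289.5611835 ]), array([401.74285738, 366.70188246]), array([441.7606499 , 328.53112758]), array([361.79137301, 328.56383173])]
```

View pics/w4d.png

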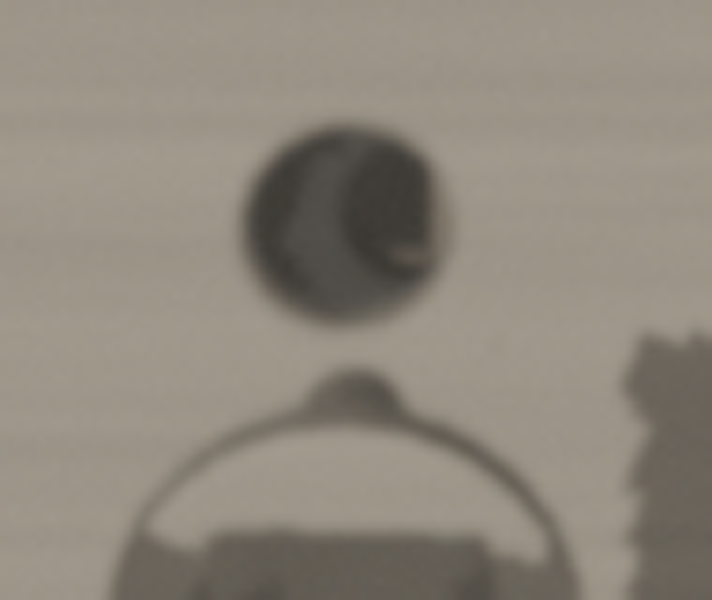

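The zoom shows the cover hole at about (321,225). The dark backing hole lies towards image right, which is fixture +y, and I read it as about 6 mm off. The tip sits a little off the TCP axis, about -1.9 mm in x and +0.8 mm in y relative to the hole. I'll correct for that, offset to +y, and lower to just above the cover.

```bash
python3 -m inch '0.002 0.004 0.015 0 0 0 0;0 0 0.015 0 0 0 0;0 0 0.01 0 0 0 0;0 0 0.007 0 0 0 0;0 0 0 0 0 0 0;0 0 0 0 0 0 0;0 0 0 0 0 0 0'
python3 - <<'E'
from h import *
im,p=cap('side','s5');im,p=cap('wrist','w5')
print(r.get_state()['tcp_pos'],r.get_state()['contact_force'])
a=cv2.resize(cv2.imread('pics/s5.png')[130:240,260:380],(480,440),interpolation=cv2.INTER_CUBIC)
b=cv2.resize(cv2.imread('pics/w5.png')[180:330,240:400],(320,300),interpolation=cv2.INTER_CUBIC)
W=np.zeros((440,800,3),np.uint8);W[:,:480]=a;W[:300,480:]=b
cv2.imwrite('pics/c5.png',W)
E
```

```text
time_s: 7.73
tcp_pos: [0.4828, 0.1686, 0.1289]
eef_rot: [180.0, 0.1, -159.8]
contact_force: [-0.9, 1.2, -2.5]
gripper_width: 0.0191
[0.4826784  0.16875798 0.1289978 ] [ 0.09293806  0.01212071 -1.98266057]
```

View pics/c5.png

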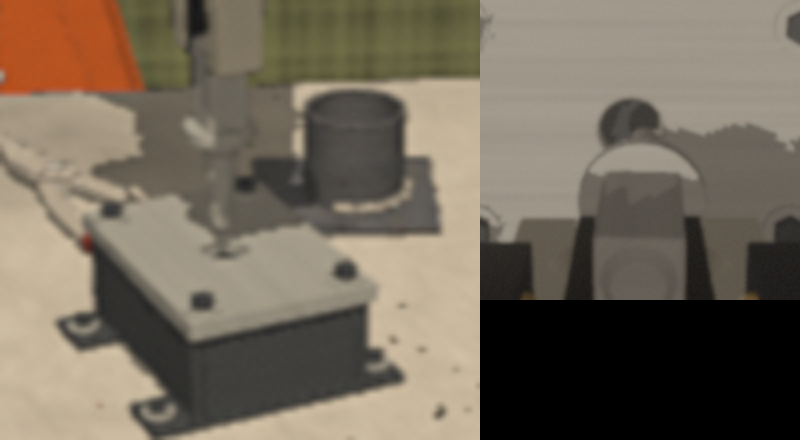

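Run:
```python
from h import *
ps=r.camera_params('side')
h=atz(ps,(316.2,192.4),.058)
im=cv2.imread('pics/s5.png')
cv2.imwrite('pics/c5b.png',cv2.resize(im[170:205,295:340],(771,600),interpolation=cv2.INTER_CUBIC))
print(h, proj(ps,h+[-.0017,.0045,.0095]), proj(ps,h+[0,0,.0095]))
```

```text
[0.48637652 0.16463017 0.058     ] [315.06249439 186.87080238] [316.13607641 187.83081416]
```

View pics/c5b.png

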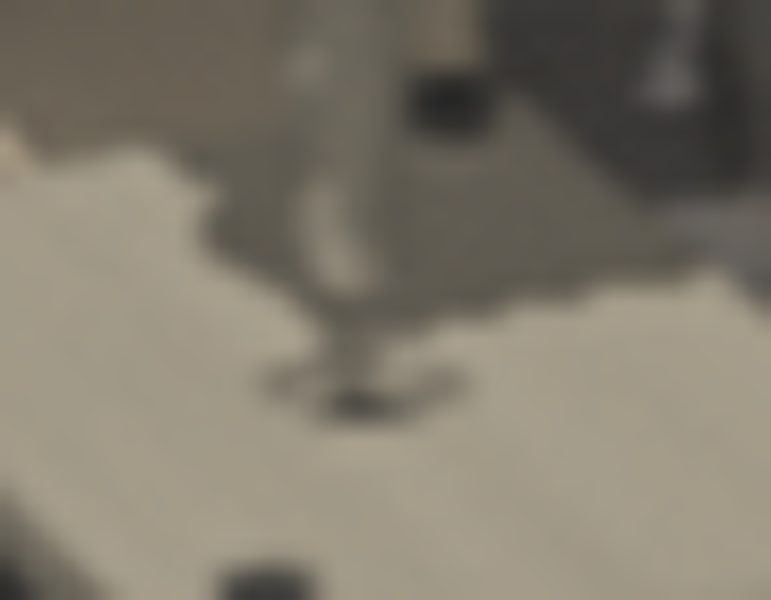

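Tip column is about 315.1, against 315.06 predicted for the intended point in the hole. Next I'll lower carefully.

```bash
python3 -m inch '0 0 0.004 0 0 0 0;0 0 0.004 0 0 0 0;0 0 0.002 0 0 0 0;0 0 0 0 0 0 0;0 0 0 0 0 0 0'; python3 -m inch '0 0 0.0015 0 0 0 0;0 0 0.0015 0 0 0 0;0 0 0 0 0 0 0;0 0 0 0 0 0 0'
```

```text
time_s: 8.25
tcp_pos: [0.4821, 0.1684, 0.118]
eef_rot: [-180.0, -0.0, -159.8]
contact_force: [0.6, -0.1, -1.8]
gripper_width: 0.0196
time_s: 8.58
tcp_pos: [0.4821, 0.1685, 0.1152]
eef_rot: [-180.0, -0.0, -159.8]
contact_force: [0.3, -0.0, -2.4]
gripper_width: 0.0195
```

```bash
python3 -m inch '0 0 0.0015 0 0 0 0;0 0 0.0015 0 0 0 0;0 0 0 0 0 0 0;0 0 0 0 0 0 0'; python3 -m inch '0 0 0.001 0 0 0 0;0 0 0 0 0 0 0;0 0 0 0 0 0 0'
```

```text
time_s: 8.92
tcp_pos: [0.4821, 0.1685, 0.1121]
eef_rot: [-180.0, -0.0, -159.8]
contact_force: [0.0, -0.5, -3.0]
gripper_width: 0.0194
time_s: 9.17
tcp_pos: [0.4822, 0.1685, 0.1112]
eef_rot: [-180.0, -0.0, -159.8]
contact_force: [0.0, -0.4, -3.0]
gripper_width: 0.0192
```

```bash
python3 -m inch '0 0 0.001 0 0 0 0;0 0 0 0 0 0 0;0 0 0 0 0 0 0'; python3 -m inch '0 0 0.001 0 0 0 0;0 0 0 0 0 0 0;0 0 0 0 0 0 0'
```

```text
time_s: 9.42
tcp_pos: [0.4821, 0.1685, 0.1102]
eef_rot: [-180.0, -0.0, -159.8]
contact_force: [0.3, 0.3, -3.1]
gripper_width: 0.0193
time_s: 9.67
tcp_pos: [0.4821, 0.1685, 0.1092]
eef_rot: [-180.0, -0.0, -159.8]
contact_force: [0.2, 0.0, -1.5]
gripper_width: 0.0193
```

```bash
python3 -m inch '0 0 0.001 0 0 0 0;0 0 0 0 0 0 0;0 0 0 0 0 0 0'; python3 -m inch '0 0 0.001 0 0 0 0;0 0 0 0 0 0 0;0 0 0 0 0 0 0'
```

```text
time_s: 9.92
tcp_pos: [0.4821, 0.1685, 0.1082]
eef_rot: [-180.0, -0.0, -159.8]
contact_force: [0.1, -0.1, -3.2]
gripper_width: 0.0193
time_s: 10.17
tcp_pos: [0.4822, 0.1685, 0.1072]
eef_rot: [-180.0, -0.0, -159.8]
contact_force: [0.3, 0.6, -2.5]
gripper_width: 0.0195
```

No resistance 3 mm below the plate top, so the tip is in the plate's hole. I'll go 2 mm deeper, then draw back.

```bash
python3 -m inch '0 0 0.001 0 0 0 0;0 0 0.001 0 0 0 0;0 0 0 0 0 0 0;0 0 0 0 0 0 0'; python3 -m inch '0 -0.0007 0 0 0 0 0;0 -0.0008 0 0 0 0 0;0 0 0 0 0 0 0;0 0 0 0 0 0 0'
```

```text
time_s: 10.5
tcp_pos: [0.4822, 0.1686, 0.1052]
eef_rot: [-180.0, -0.0, -159.8]
contact_force: [-0.3, -0.5, -3.4]
gripper_width: 0.0191
time_s: 10.83
tcp_pos: [0.4827, 0.1675, 0.1053]
eef_rot: [180.0, 0.0, -159.8]
contact_force: [-0.9, 3.7, -2.5]
gripper_width: 0.0196
```

```bash
python3 -m inch '0 -0.0007 0 0 0 0 0;0 -0.0008 0 0 0 0 0;0 0 0 0 0 0 0;0 0 0 0 0 0 0'; python3 -m inch '0 -0.0007 0 0 0 0 0;0 -0.0008 0 0 0 0 0;0 0 0 0 0 0 0;0 0 0 0 0 0 0'
```

```text
time_s: 11.17
tcp_pos: [0.4833, 0.1658, 0.1053]
eef_rot: [180.0, 0.0, -159.8]
contact_force: [-2.2, 3.8, -3.5]
gripper_width: 0.0194
time_s: 11.5
tcp_pos: [0.4838, 0.1643, 0.1053]
eef_rot: [-180.0, 0.0, -159.8]
contact_force: [-1.8, 4.8, -3.8]
gripper_width: 0.0196
```

```bash
python3 -m inch '0 0 0.0015 0 0 0 0;0 0 0.0015 0 0 0 0;0 0 0.0015 0 0 0 0;0 0 0.0015 0 0 0 0;0 0 0 0 0 0 0'
```

```text
time_s: 11.92
tcp_pos: [0.4839, 0.1645, 0.0992]
eef_rot: [180.0, 0.0, -159.8]
contact_force: [-0.3, 4.8, -1.2]
gripper_width: 0.0197
```

```bash
python3 -m inch '0 0 0.0015 0 0 0 0;0 0 0.0015 0 0 0 0;0 0 0.0015 0 0 0 0;0 0 0 0 0 0 0;0 0 0 0 0 0 0'
```

```text
time_s: 12.33
tcp_pos: [0.4837, 0.1643, 0.0945]
eef_rot: [-180.0, -0.0, -159.8]
contact_force: [-0.1, 4.3, -1.9]
gripper_width: 0.0193
```

```bash
python3 -m inch '0 0 0.0015 0 0 0 0;0 0 0.0015 0 0 0 0;0 0 0.0015 0 0 0 0;0 0 0 0 0 0 0;0 0 0 0 0 0 0'
```

```text
time_s: 12.75
tcp_pos: [0.4837, 0.1643, 0.09]
eef_rot: [-180.0, -0.0, -159.8]
contact_force: [-0.0, 4.2, -2.2]
gripper_width: 0.0195
```

```bash
python3 -m inch '0 0 0.0015 0 0 0 0;0 0 0.0015 0 0 0 0;0 0 0.0015 0 0 0 0;0 0 0 0 0 0 0;0 0 0 0 0 0 0'
python3 - <<'E'
from h import *
s=r.get_state();print(s['contact_force'],s['moment'])
cap('side','s6')
im=cv2.imread('pics/s6.png');cv2.imwrite('pics/c6.png',cv2.resize(im[130:230,260:380],(720,600),interpolation=cv2.INTER_CUBIC))
E
```

```text
time_s: 13.17
tcp_pos: [0.4837, 0.1643, 0.0855]
eef_rot: [180.0, -0.0, -159.8]
contact_force: [0.5, 4.5, -1.0]
gripper_width: 0.0194
[ 0.52389871  4.49804598 -1.03782227] [ 1.90685581 -0.13297907  0.02190824]
```

View pics/c6.png

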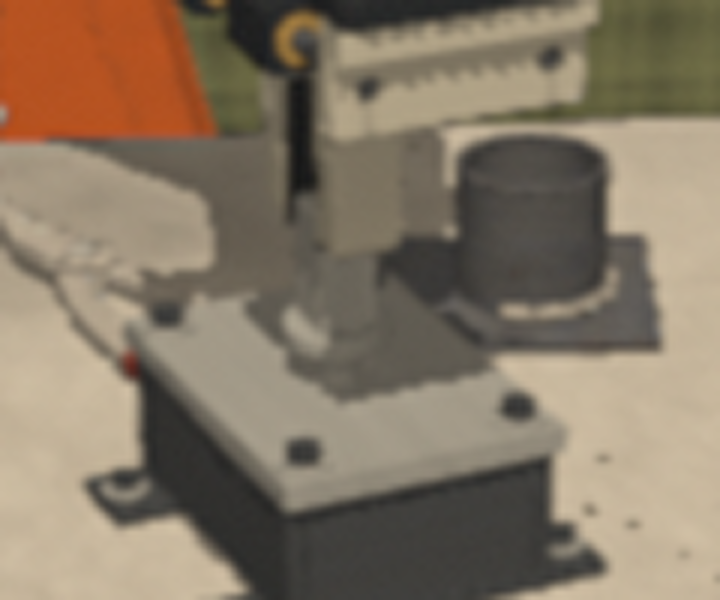

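The side view shows the drift upright in the hole, its collar still about 12 mm above the cover. Next I'll go through the widening section in small steps.

```bash
python3 -m inch '0 0 0.001 0 0 0 0;0 0 0.001 0 0 0 0;0 0 0.001 0 0 0 0;0 0 0 0 0 0 0;0 0 0 0 0 0 0'
```

```text
time_s: 13.63
tcp_pos: [0.4837, 0.1643, 0.0827]
eef_rot: [-180.0, -0.0, -159.8]
contact_force: [0.3, 4.2, 0.0]
gripper_width: 0.0194
```

```bash
python3 -m inch '0 0 0.001 0 0 0 0;0 0 0 0 0 0 0;0 0 0 0 0 0 0'
```

```text
time_s: 13.88
tcp_pos: [0.4837, 0.1643, 0.0817]
eef_rot: [180.0, -0.0, -159.8]
contact_force: [1.5, 4.5, 1.2]
gripper_width: 0.0192
```

```bash
python3 -m inch '0 0 0.001 0 0 0 0;0 0 0 0 0 0 0;0 0 0 0 0 0 0'
```

```text
time_s: 14.13
tcp_pos: [0.4838, 0.1643, 0.0807]
eef_rot: [180.0, 0.0, -159.8]
contact_force: [-0.2, 4.4, 0.6]
gripper_width: 0.0195
```

```bash
python3 -m inch '0 0 0.0007 0 0 0 0;0 0 0 0 0 0 0;0 0 0 0 0 0 0'
```

```text
time_s: 14.38
tcp_pos: [0.4837, 0.1643, 0.0799]
eef_rot: [180.0, -0.0, -159.8]
contact_force: [1.0, 4.7, -0.5]
gripper_width: 0.0191
```

```bash
python3 -m inch '0 0 0.0007 0 0 0 0;0 0 0 0 0 0 0;0 0 0 0 0 0 0'
```

```text
time_s: 14.63
tcp_pos: [0.4837, 0.1643, 0.0793]
eef_rot: [180.0, -0.0, -159.8]
contact_force: [0.5, 3.6, -0.5]
gripper_width: 0.0193
```

```bash
python3 -m inch '0 0 0.0007 0 0 0 0;0 0 0 0 0 0 0;0 0 0 0 0 0 0'
```

```text
time_s: 14.88
tcp_pos: [0.4837, 0.1643, 0.0786]
eef_rot: [-180.0, -0.0, -159.8]
contact_force: [0.8, 4.9, -0.4]
gripper_width: 0.0192
```

```bash
python3 -m inch '0 0 0.0005 0 0 0 0;0 0 0 0 0 0 0;0 0 0 0 0 0 0'
```

```text
time_s: 15.13
tcp_pos: [0.4837, 0.1643, 0.0782]
eef_rot: [180.0, 0.0, -159.8]
contact_force: [0.2, 4.2, -1.1]
gripper_width: 0.0192
```

```bash
python3 -m inch '0 0 0.0005 0 0 0 0;0 0 0 0 0 0 0;0 0 0 0 0 0 0'
```

```text
time_s: 15.38
tcp_pos: [0.4837, 0.1643, 0.0776]
eef_rot: [180.0, -0.0, -159.8]
contact_force: [0.7, 5.0, -0.4]
gripper_width: 0.0197
```

```bash
python3 -m inch '0 0 0.0005 0 0 0 0;0 0 0 0 0 0 0;0 0 0 0 0 0 0'
```

```text
time_s: 15.63
tcp_pos: [0.4838, 0.1643, 0.0771]
eef_rot: [-180.0, 0.0, -159.8]
contact_force: [1.2, 4.4, 0.1]
gripper_width: 0.0192
```

```bash
python3 -m inch '0 0 0.0005 0 0 0 0;0 0 0 0 0 0 0;0 0 0 0 0 0 0'
```

```text
time_s: 15.88
tcp_pos: [0.4837, 0.1643, 0.0766]
eef_rot: [180.0, -0.0, -159.8]
contact_force: [1.6, 4.7, -0.6]
gripper_width: 0.0193
```

```bash
python3 -m inch '0 0 0.0005 0 0 0 0;0 0 0 0 0 0 0;0 0 0 0 0 0 0'
```

```text
time_s: 16.13
tcp_pos: [0.4837, 0.1643, 0.0761]
eef_rot: [-180.0, -0.0, -159.8]
contact_force: [1.0, 5.0, -0.5]
gripper_width: 0.0197
```

```bash
python3 -m inch '0 0 0.0005 0 0 0 0;0 0 0 0 0 0 0;0 0 0 0 0 0 0'
```

```text
time_s: 16.38
tcp_pos: [0.4837, 0.1643, 0.0756]
eef_rot: [180.0, 0.0, -159.8]
contact_force: [0.6, 4.2, -0.2]
gripper_width: 0.0197
```

```bash
python3 -m inch '0 0 0.0005 0 0 0 0;0 0 0 0 0 0 0;0 0 0 0 0 0 0'
```

```text
time_s: 16.63
tcp_pos: [0.4837, 0.1643, 0.0751]
eef_rot: [180.0, 0.0, -159.8]
contact_force: [0.6, 4.8, -0.1]
gripper_width: 0.0194
```

```bash
python3 -m inch '0 0 0.0005 0 0 0 0;0 0 0 0 0 0 0;0 0 0 0 0 0 0'
```

```text
time_s: 16.88
tcp_pos: [0.4837, 0.1643, 0.0746]
eef_rot: [180.0, -0.0, -159.8]
contact_force: [1.0, 4.7, -0.7]
gripper_width: 0.0193
```

```bash
python3 -m inch '0 0 0.0004 0 0 0 0;0 0 0 0 0 0 0;0 0 0 0 0 0 0'
```

```text
time_s: 17.13
tcp_pos: [0.4838, 0.1643, 0.0742]
eef_rot: [180.0, 0.0, -159.8]
contact_force: [-0.0, 4.8, 0.6]
gripper_width: 0.0194
```

```bash
python3 -m inch '0 0 0.0003 0 0 0 0;0 0 0 0 0 0 0;0 0 0 0 0 0 0'
```

```text
time_s: 17.38
tcp_pos: [0.4838, 0.1643, 0.074]
eef_rot: [-180.0, 0.0, -159.8]
contact_force: [0.5, 5.1, -0.2]
gripper_width: 0.0191
```

```bash
python3 -m inch '0 0 0.0003 0 0 0 0;0 0 0 0 0 0 0;0 0 0 0 0 0 0'
```

```text
time_s: 17.63
tcp_pos: [0.4838, 0.1643, 0.0737]
eef_rot: [180.0, 0.0, -159.8]
contact_force: [0.5, 4.9, 0.8]
gripper_width: 0.0194
```

```bash
python3 -m inch '0 0 0.0003 0 0 0 0;0 0 0 0 0 0 0;0 0 0 0 0 0 0'
```

```text
time_s: 17.88
tcp_pos: [0.4838, 0.1643, 0.0734]
eef_rot: [180.0, 0.0, -159.8]
contact_force: [0.8, 4.3, 0.4]
gripper_width: 0.0196
```

```bash
python3 -m inch '0 0 0.0003 0 0 0 0;0 0 0 0 0 0 0;0 0 0 0 0 0 0'
```

```text
time_s: 18.13
tcp_pos: [0.4839, 0.1644, 0.0733]
eef_rot: [180.0, 0.0, -159.8]
contact_force: [0.2, 4.3, 2.9]
gripper_width: 0.0195
```

```bash
python3 -m inch '0 0 0.0003 0 0 0 0;0 0 0 0 0 0 0;0 0 0 0 0 0 0'
```

```text
time_s: 18.38
tcp_pos: [0.484, 0.1645, 0.0732]
eef_rot: [180.0, 0.0, -159.8]
contact_force: [-1.1, 5.0, 5.8]
gripper_width: 0.0198
```

```bash
python3 -m inch '0 0 0.0003 0 0 0 0;0 0 0 0 0 0 0;0 0 0 0 0 0 0'
python3 - <<'E'
from h import *
cap('side','s7')
im=cv2.imread('pics/s7.png');cv2.imwrite('pics/c7.png',cv2.resize(im[150:210,285:345],(600,600),interpolation=cv2.INTER_CUBIC))
E
```

```text
time_s: 18.63
tcp_pos: [0.4841, 0.1645, 0.0732]
eef_rot: [180.0, 0.0, -159.8]
contact_force: [-1.9, 5.9, 8.4]
gripper_width: 0.0199
```

View pics/c7.png

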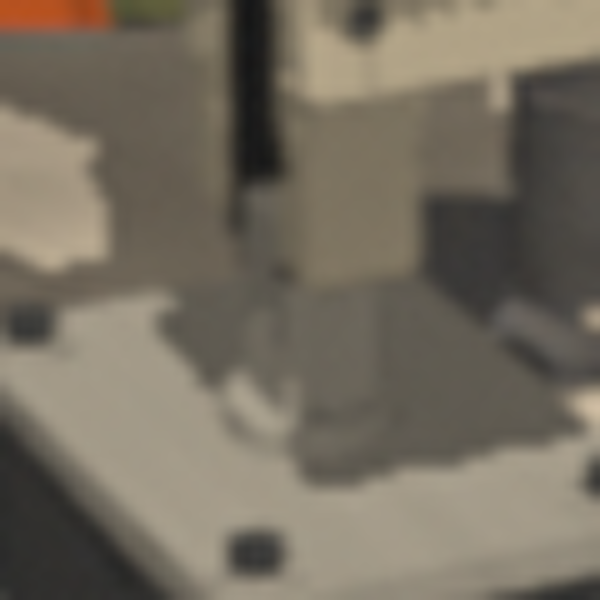

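Contact came at TCP z 0.0733, against 0.0735 expected for a seated collar, and the downward force is rising steadily (about 11 N net). The side view shows the collar flat on the cover. Next I'll ease off and release.

```bash
python3 -m inch '0 0 -0.0004 0 0 0 0;0 0 0 0 0 0 0;0 0 0 0 0 0 0.6;0 0 0 0 0 0 0.6;0 0 0 0 0 0 0.6;0 0 0 0 0 0 0.6;0 0 0 0 0 0 0.6;0 0 0 0 0 0 0.6;0 0 0 0 0 0 0.6;0 0 0 0 0 0 0.6'
python3 - <<'E'
from h import *
cap('side','s8');cap('wrist','w8')
print(r.get_state()['contact_force'],r.get_state()['tcp_pos'])
a=cv2.resize(cv2.imread('pics/s8.png')[150:210,285:345],(400,400),interpolation=cv2.INTER_CUBIC)
b=cv2.resize(cv2.imread('pics/w8.png')[240:400,240:400],(400,400),interpolation=cv2.INTER_CUBIC)
cv2.imwrite('pics/c8.png',np.hstack([a,b]))
E
```

```text
time_s: 19.52
tcp_pos: [0.4836, 0.1642, 0.0728]
eef_rot: [-180.0, -0.0, -159.8]
contact_force: [-0.0, 0.2, 1.0]
gripper_width: 0.0525
[ 0.0715432  -0.12744721 -0.09712408] [0.48370472 0.16425229 0.07284598]
```

View pics/c8.png

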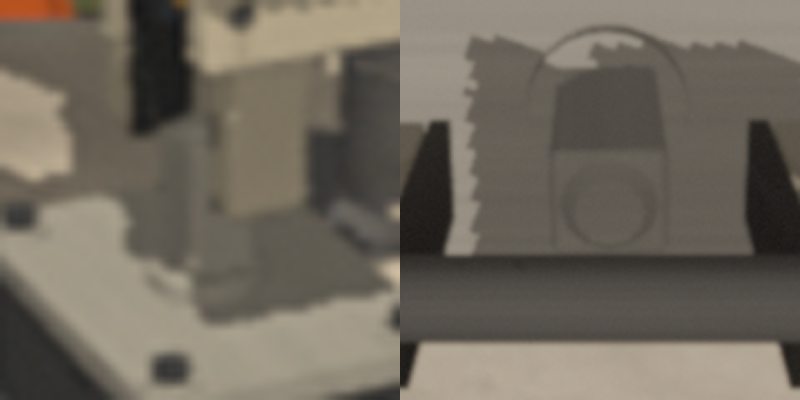

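The fingers are clear and the drift is standing upright. I'll open fully, retreat straight up, and check again.

```bash
python3 -m inch '0 0 0 0 0 0 0.9;0 0 0 0 0 0 0.9;0 0 0 0 0 0 0.9;0 0 -0.01 0 0 0 0.9;0 0 -0.02 0 0 0 0.9;0 0 -0.03 0 0 0 0.9;0 0 -0.03 0 0 0 0.9;0 0 -0.03 0 0 0 0.9;0 0 -0.02 0 0 0 0.9;0 0 0 0 0 0 0.9;0 0 0 0 0 0 0.9'
python3 - <<'E'
from h import *
cap('side','s9');im,p=cap('wrist','w9')
h=np.array([.4852,.1655,0])
print('pred wrist head top',proj(p,h+[0,0,.104]),'button',proj(p,h+[0,0,.107]))
ps=r.camera_params('side')
print('side: button top',proj(ps,h+[0,0,.107]),'collar under',proj(ps,h+[0,0,.058]))
a=cv2.resize(cv2.imread('pics/s9.png')[145:215,280:350],(400,400),interpolation=cv2.INTER_CUBIC)
b=cv2.resize(cv2.imread('pics/w9.png')[150:300,240:390],(400,400),interpolation=cv2.INTER_CUBIC)
cv2.imwrite('pics/c9.png',np.hstack([a,b]))
E
```

```text
time_s: 20.53
tcp_pos: [0.4843, 0.1648, 0.2149]
eef_rot: [179.9, 0.2, -159.8]
contact_force: [0.1, 0.2, -0.8]
gripper_width: 0.079
pred wrist head top [320.88677911 229.62505667] button [320.90845514 230.72391964]
side: button top [315.19477118 168.21323985] collar under [315.5465583  192.23007654]
```

View pics/c9.png

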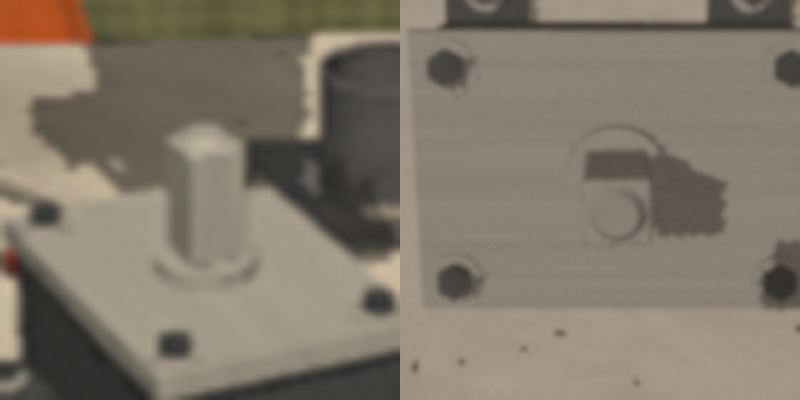

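Run:
```python
from h import *
ps=r.camera_params('side');h=np.array([.4857,.1652,0])
cc=-np.array(ps['R']).T@ps['t']; d=cc-h; d[2]=0; d/=np.linalg.norm(d)
for z in(.058,.0595,.061): print(z,proj(ps,h+d*.017+[0,0,z]))
im=cv2.imread('pics/s9.png');cv2.imwrite('pics/c10.png',cv2.resize(im[160:205,295:340],(600,600),interpolation=cv2.INTER_CUBIC))
```

```text
0.058 [315.87742553 196.18301949]
0.0595 [315.86699145 195.45695859]
0.061 [315.856542  194.7298281]
```

View pics/c10.png

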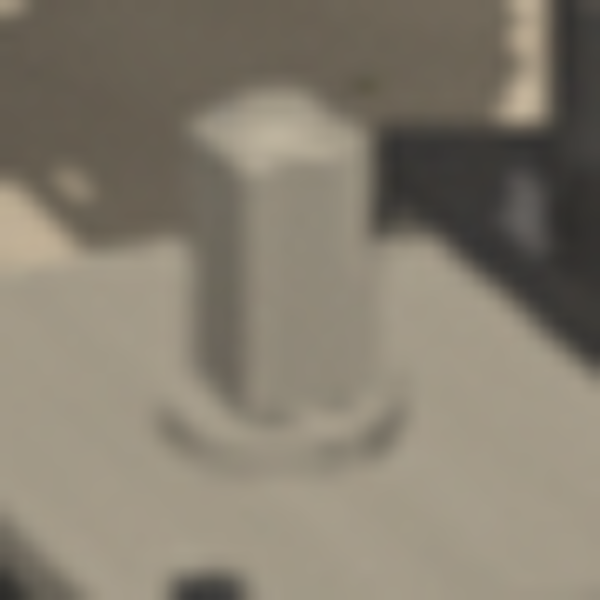

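Run:
```python
from h import *
print(r.get_state()['time_s'],r.close_job())
```

```text
the job is handed in; nothing more can be done
20.6333 None
```

I handed the job in at 20.6 s of the 56 s. The drift stands released in the fixture's hole, and as far as I can tell its collar is seated on the cover.

**What I did:** I lifted the drift from the rack. The wrist picture showed the plate's hole off to fixture +y, so I lowered the tip through the cover on that side and it dropped into the plate with no resistance. I drew it back about 4.5 mm (about 4 N of drag), then pressed it home. Once the collar bore on the cover I stopped at about 11 N net, and I saw no more than that at the end of any move. I then eased off, opened the fingers and backed straight up.

**Last checks:**
- **Seating height:** with the same grip, the tool stopped 4.0 mm lower than it was in the rack. That is exactly the difference between the rack top (62 mm) and the cover (58 mm).
- **Position:** in the wrist picture the drift's button is within about 1 pixel of where it should be over the hole's centre. The drift looks upright there and in the side picture.
- **Side camera:** it reads the drift slightly high, by about 0.8 pixel or 1.5 mm. That is within its 2 mm calibration, so it neither confirms nor rules out the 1.5 mm gap limit. I relied on the seating height instead and did not do a separate press test after release.

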